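# Load a medallion carrier into the curing station and index the amber shutter over it

## Task

Lift the red medallion carrier out of the rack (its lane leaves only the two ends free), set it down flat on the cork mat and let go, so that you can take it again by its long sides, and lower it gently, without dropping it, into the nest of the curing station until it sits flat on the nest's floor. Then slide the shutter by its black grip to its next stop, not on to the last one, so that it clicks in with the amber window over the carrier. Leave the other two carriers and everything else on the bench where they are.

Things in the scene. Friction and masses are not known exactly. Their poses are not given: they have to be found in the camera images.
- carrier_red: Red carrier: block 58 mm (its x) by 30 mm (its y) by 24 mm high, flat brass medallion on top; about 100 g; origin at the centre of its underside, z up. This is the one to load. It starts in one of the three lanes of the rack, its x along the rack's y (either end is alike), its underside 6 mm above the table.
- carrier_blue: Blue carrier: block 58 mm (its x) by 30 mm (its y) by 24 mm high, flat brass medallion on top; about 100 g; origin at the centre of its underside, z up. Leave it in its lane. It starts in one of the three lanes of the rack, its x along the rack's y (either end is alike), its underside 6 mm above the table.
- carrier_yellow: Yellow carrier: block 58 mm (its x) by 30 mm (its y) by 24 mm high, flat brass medallion on top; about 100 g; origin at the centre of its underside, z up. Leave it in its lane. It starts in one of the three lanes of the rack, its x along the rack's y (either end is alike), its underside 6 mm above the table.
- rack: Fixed wooden rack, 134 (x) by 50 (y) mm; three lanes along its y, centred at x = -40, 0, +40 mm. Lane floor 6 mm above the table; walls 7 mm thick, 33 mm apart, tops at 28 mm, so a carrier (top at 30 mm) stands only 2 mm proud. Lanes are open at both ends; a carrier's ends overhang walls and floor by about 4 mm. Origin at the centre of its underside.
- mat: Fixed square cork mat, 90 by 90 by 3 mm, lying on the table: the place to set the carrier down (its centre over the mat). Origin at the centre of its underside; its top is 3 mm above that.
- station: Fixed curing station; origin on the table under the nest's centre. Bed 20 mm above the table; two rails along its y (y = -112 to +212 mm, at x = -38 and +38 mm, 14 mm wide), tops at 48 mm; green lamp housing at x = 55 to 131, y = -60 to +180 mm, 44 mm high. The shutter plate (80 mm across the rails, 143 mm long, underside at 48 mm, top at 52 mm) rides on the rails.
- nest (a point): Centre of the nest's floor, 20 mm above the table, axes as the station's. It takes a carrier with its x along the station's x (either way): the rails are its end walls, 62 mm apart, 28 mm above the floor; brass side walls (inner faces at y = -17, +17 mm, 4 mm thick) are 6 mm high, beyond them the bed is open. A seated carrier's top is 4 mm below the shutter's underside.
- shutter (a joint): Shutter travel in m along the station's -y: 0 = first stop, nest open, plate's front edge 59 mm to +y of the nest's centre (it starts here); 0.080 = next stop, amber window over the nest; 0.130 = last stop, blank steel over the nest. Friction 0.5 N; a spring plunger holds each stop with 6 N, 1 mm play; it snaps in within about 5 mm of the middle stop and stays where it is left elsewhere.
- shutter_grip (a point): Centre of the black grip block on the shutter: 40 mm (station's x) by 12 mm (station's y) by 28 mm high, foot on the plate 52 mm above the table, top at 80 mm; this point is 66 mm above the table. Axes as the station's. It lies 165 mm to the +y side of the nest's centre at the first stop and moves with the shutter.
- basket: Red round basket with gold rim, 144 mm across, 30 mm high, a bystander; origin at the centre of its underside.
- bowl: Steel bowl, 90 mm across, 35 mm high, a bystander; origin at the centre of its underside.
- beads_gold: White open box full of gold beads, 45 by 45 by 20 mm, a bystander; origin at the centre of its underside.
- beads_blue: White open box full of blue beads, 45 by 45 by 20 mm, a bystander; origin at the centre of its underside.
- glue: White glue bottle with orange cap, 44 mm across, 100 mm high, a bystander; origin at the centre of its underside.
There are look-alikes about, which are no part of the job. What is meant by the carrier_red is not turquoise, and is the larger of those in its own colour.

How it is judged:
By the outcome, as a careful person would: the job done as asked, in the order asked, and still so for the second after the job is handed in, with the robot touching nothing.
It also fails if it takes over 56 s, if anything falls off the work surface, if the arm or the gripper's body presses on something with over 40 N, if the wrist force passes 120 N, or if a joint passes its speed limit or range.

## Robot

A 7-joint arm with a two-finger parallel gripper is mounted at the origin on the work surface. World frame = base frame: x ahead of the robot, y to its left, z up, the work surface at z = 0. Lengths are in m, angles in degrees, forces in N, time in s.
With the tool pointing down it reaches from about 0.425 to 0.875 m from the base axis. Payload 4.7 kg.
Tool frame: the origin (TCP) lies midway between the tips of the shut fingers; the grasp point (between the pads) lies 19 mm behind it; z points along the fingers, y is the direction in which the jaws open and shut (so a half turn about z gives the same grasp; the last joint's range is limited). The gripper opens to 87 mm and grips with 3 to 60 N. Pads are 19 mm wide; open, the fingers measure 117 mm over their backs; the gripper's body (75 mm by 190 mm) begins 51 mm behind the grasp point.
Start: joints at [-74.88, 18.392, -4.016, 83.108, 1.295, 78.541, -3.26], TCP at [0.161, 0.63, 0.223] pointing down, gripper open.
Joint ranges: [-163.93, 163.93], [-17.29, 119.83], [-79.2, 71.16], [3.27, 140.29], [-89.18, 269.18], [5.43, 117.66], [-154.24, 154.24]. Speed limits (degrees/s): [147.25, 147.25, 180, 180, 180, 180, 180].

## Interface

Orientations are given as [roll, pitch, yaw] about the fixed x, y, z axes, in that order (R = Rz(yaw) Ry(pitch) Rx(roll)).
In Python, from cell import env gives the robot as it stands. The module is installed in compiled form; this text tells all that it offers.
- The arm moves only by the tool servo_tool, never from a script. Its argument "plan" is a list of rows, each a list of 3 entries, a list of its own where there are three numbers: the opening, from 0 (shut) to 1 (fully open), then the shift along the tool's x, y, z in cm, then the turn, a rotation vector about the tool's x, y, z in degrees. A call has 1 to 20 rows; each row shifts and turns the pose as measured when the row begins, along the tool's axes as they then stand; what a row does not reach is not made up. A row lasts 1/12 s, in which the tool goes at most 41.7 mm and 7.16 degrees, less where a joint would pass 70% of its speed; a pose out of reach is approached as far as the arm can. A call is refused whole if a number of a shift passes 4.17 or a number of a turn 7.16, either way. A call with a gripper value outside its range is refused whole. The fingers move at their own pace and stop on an object; "force" is the grip in N (left out, the last holds). Time passes only in rows, so rows that do not move let the fingers close. It gives the time, the measured TCP pose, the force and the opening at its end, in the units of the state.
- env.get_obs(): the state, without advancing time (a new reading comes with each control period).
- env.read_camera(name): name is "scene" or "top" or "wrist"; returns a dict with "image" (384x512x3 uint8, blue, green, red), "fx", "fy", "cx", "cy" (pixels), "rvec" (rotation vector, rad) and "tvec" (3), from world to camera coordinates, as OpenCV has them; the wrist camera has in their place "T_tool_cam" (4x4, takes a point from camera to tool coordinates, whose origin is the TCP and whose axes are the flange's). Camera axes: x right, y down, z forward; pixel columns grow to the right and rows downward; lengths in m; the calibration is good to about 2 mm. The wrist camera is an equidistant fisheye: a pixel r from the principal point sees the ray r / f radians off the axis. A picture is of the moment at which its call begins: read the wrist's pose just before it. There is no depth.
- env.sign_off(): hands the job in, once; it reports no verdict.
The state is a dict: "time_s": time; "qpos": joint angles; "joint_velocities": joint speeds; "effort": joint torques, N m; "tool_pos": TCP position; "tool_rot": TCP orientation; "force": force on the tool from outside, world axes, zero at the start; "wrist_torque": the same for the moment, N m; "grip_width": finger opening in m.
Only numpy, scipy, OpenCV 4.12 (cv2) and the standard library are available. Lean on these libraries where they do the work, as an engineer would, in place of code of your own. Each camera call takes 0.05 s, during which the arm holds its last target. There are 200 camera calls.

## Working session

There is one attempt and no reset: what is moved stays moved. The work goes in short steps, Python scripts to look and compute and a tool call to move; the robot and the scene stay as the last step left them, time stands still between calls to the robot, and variables do not carry over. Pictures are saved under pics/ and viewed, about 8 in all and at most 12, crops included, and the job is handed in when it is done.

Besides the shell and the picture viewer there is one more tool, called after ">>>" as name(argument=value, ...) on one line, values as JSON. servo_tool: Moves the arm, as the interface text tells. Its arguments: {"type":"object","properties":{"plan":{"type":"array"},"force":{"type":"number"}},"required":["plan"]}

```bash
mkdir -p pics
cat > h.py <<'E'
import numpy as np, cv2
from scipy.spatial.transform import Rotation as R
from cell import env
def cast(c,uv,z):
    Rm=cv2.Rodrigues(np.array(c['rvec'],float))[0]; t=np.array(c['tvec'],float).ravel()
    d=Rm.T@np.array([(uv[0]-c['cx'])/c['fx'],(uv[1]-c['cy'])/c['fy'],1]); o=-Rm.T@t
    return o+d*(z-o[2])/d[2]
def proj(c,p):
    Rm=cv2.Rodrigues(np.array(c['rvec'],float))[0]; q=Rm@np.array(p,float)+np.array(c['tvec'],float).ravel()
    return np.array([c['fx']*q[0]/q[2]+c['cx'],c['fy']*q[1]/q[2]+c['cy']])
E
python3 - <<'E'
from h import *
print(env.get_obs())
for n in ['top','scene']:
    c=env.read_camera(n); cv2.imwrite(f'pics/{n}.png',c['image']); print(n,{k:v for k,v in c.items() if k!='image'})
a=cv2.imread('pics/top.png')
cv2.imwrite('pics/top2.png',cv2.resize(a,(800,600),interpolation=cv2.INTER_CUBIC))
E
```

```text
{'time_s': 0.0, 'qpos': array([-74.87770308,  18.44059564,  -4.01435896,  83.1745343 ,
         1.29699156,  78.53950371,  -3.26071972]), 'joint_velocities': array([-0.04762206,  0.00915305, -0.06071532, -0.12033739, -0.01924132,
       -0.02397892,  0.01399601]), 'effort': array([ 5.95239356e-06, -4.91291428e+01, -4.04381733e-01, -3.12527275e+01,
       -6.40174979e-02,  4.36315709e-02,  1.88420381e-04]), 'tool_pos': array([0.16064724, 0.6292748 , 0.22144716]), 'tool_rot': array([-1.79890713e+02,  7.96951909e-03,  1.65686017e+02]), 'force': array([0.14075773, 1.0891867 , 0.20373338]), 'wrist_torque': array([0.04636917, 0.04302434, 0.03308143]), 'grip_width': 0.08744430045653738}
top {'fx': 492.27760205449016, 'fy': 492.27760205449016, 'cx': 254.17732643929483, 'cy': 185.8532105574171, 'rvec': array([ 2.12437708, -2.11892227,  0.22282008]), 'tvec': array([0.02841746, 0.56820409, 1.38585539])}
scene {'fx': 396.7922584297252, 'fy': 396.7922584297252, 'cx': 260.0968537239262, 'cy': 192.4278931468343, 'rvec': array([ 2.51761358,  0.78503023, -0.21335011]), 'tvec': array([-0.4887652 , -0.22262411,  1.3071089 ])}
```

View pics/top2.png

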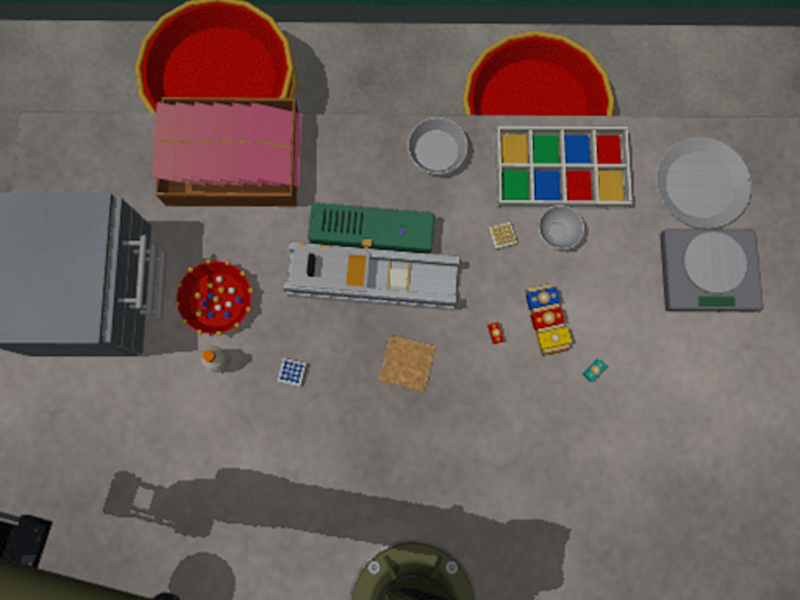

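View pics/scene.png

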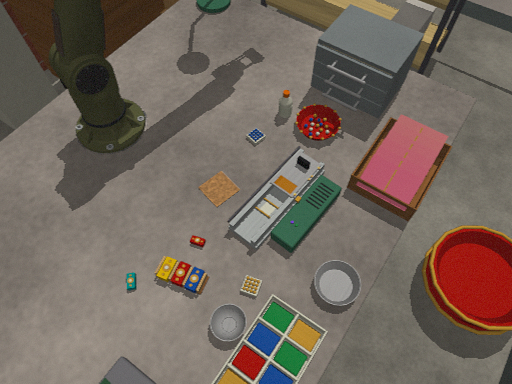

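Top view (800x600) shows the rack at about (547,318), with the red carrier in its middle lane at (547,318). A smaller red look-alike lies at (496,332) and a turquoise one at (595,370). The mat is at (408,362), the station at (370,270), and the grip at (311,264). The red one in the rack fits, being the larger of the two reds. I'll confirm that in a crop and measure.

Run:
```python
from h import *
c=env.read_camera('top'); im=c['image']; hsv=cv2.cvtColor(im,cv2.COLOR_BGR2HSV)
cv2.imwrite('pics/crop.png',cv2.resize(im[120:265,170:400],None,fx=3.4,fy=3.4,interpolation=cv2.INTER_CUBIC))
def find(name,lo,hi,z,roi,amin=15):
    m=cv2.inRange(hsv,lo,hi); k=np.zeros_like(m); x0,y0,x1,y1=roi; k[y0:y1,x0:x1]=255
    cs,_=cv2.findContours(m&k,cv2.RETR_EXTERNAL,cv2.CHAIN_APPROX_NONE)
    for q in cs:
        if cv2.contourArea(q)<amin: continue
        w=np.array([cast(c,p,z)[:2] for p in q.reshape(-1,2)],np.float32)
        r=cv2.minAreaRect(w*1000); print(name,np.mean(q.reshape(-1,2),0).round(1),'xy mm',np.round(r[0],1),'size',np.round(r[1],1),'ang',round(r[2],1))
find('red',(0,150,80),(8,255,255),.03,(300,170,400,250))
find('yel',(20,120,80),(35,255,255),.03,(330,200,400,250))
find('blue',(105,150,60),(125,255,255),.03,(330,170,400,210))
find('mat',(5,60,60),(22,220,255),.003,(235,205,285,255),200)
find('lamp',(60,90,30),(90,255,255),.044,(180,120,300,170),200)
find('grip',(0,0,0),(180,255,40),.08,(190,155,215,185))
find('amber',(10,170,80),(22,255,255),.052,(215,155,240,190))
find('nestwall',(15,30,120),(35,150,255),.026,(240,160,270,195))
```

```text
red [316.8 212.8] xy mm [ 493.3 -155.9] size [37.2 20.8] ang 17.0
red [350.3 203.3] xy mm [ 522.1 -255.9] size [30.4 61. ] ang 12.8
yel [354.  216.1] xy mm [ 483.4 -265.7] size [32.6 62.3] ang 12.7
yel [351.  202.8] xy mm [ 524.1 -258.1] size [15.1 17.9] ang 0.2
blue [347.1 190.5] xy mm [ 561.1 -247.7] size [30.  60.2] ang 13.3
mat [260.3 232.1] xy mm [438.6  11.1] size [91.1 91.5] ang 76.2
lamp [237.1 145.9] xy mm [693.5  81.1] size [237.1  79.6] ang 85.3
grip [198.8 169.5] xy mm [611.2 190.1] size [38.8 11.6] ang 1.3
amber [227.4 172.6] xy mm [608.1 109.1] size [30.3 55.9] ang 85.8
```

View pics/crop.png

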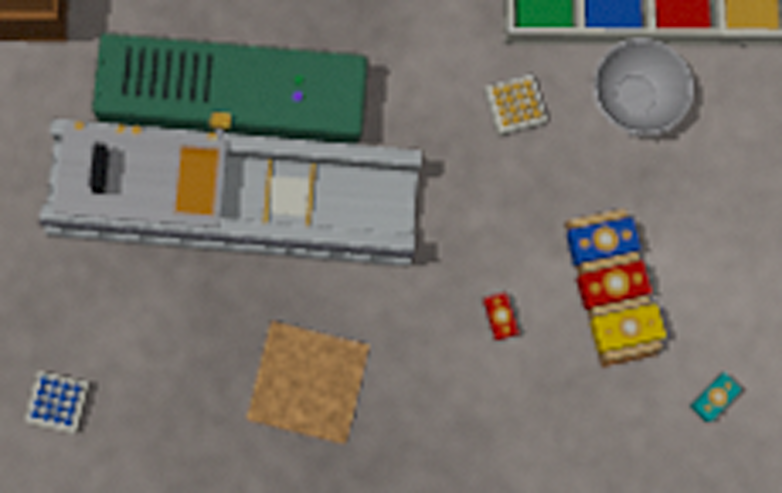

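The crop confirms it: the rack's middle-lane red carrier measures 61x30 mm and the loose red one 37x21 mm. I'll check the cabinet corner, which is near the start pose, before sweeping.

Run:
```python
from h import *
t=env.read_camera('top'); s=env.read_camera('scene')
def P(c): return np.array([[c['fx'],0,c['cx']],[0,c['fy'],c['cy']],[0,0,1]])@np.c_[cv2.Rodrigues(np.array(c['rvec']))[0],np.array(c['tvec']).ravel()]
for a,b in [((67,226),(317,43)),((70,124),(401,76))]:
    x=cv2.triangulatePoints(P(t),P(s),np.array(a,float),np.array(b,float)).ravel(); print((x[:3]/x[3]).round(3))
print(cast(t,(96,227),0))
hsv=cv2.cvtColor(s['image'],cv2.COLOR_BGR2HSV)
m=cv2.inRange(hsv,(0,150,80),(8,255,255)); m[:,:170]=0;m[:255]=0;m[290:]=0;m[:,200:]=0
q=np.argwhere(m)[:,::-1].mean(0); print('red scene',q,cast(s,q,.03))
k=cv2.inRange(hsv,(0,0,0),(180,255,50)); k[:150]=0;k[172:]=0;k[:,:292]=0;k[:,315:]=0
q=np.argwhere(k)[:,::-1].mean(0); print('grip',q,cast(s,q,.072))
m=cv2.inRange(hsv,(8,150,80),(24,255,255)); m[:170]=0;m[200:]=0;m[:,:270]=0;m[:,300:]=0
q=np.argwhere(m)[:,::-1].mean(0); print('amber',q,cast(s,q,.052))
```

```text
[0.439 0.528 0.171]
[0.719 0.539 0.177]
[0.45243431 0.5014583  0.        ]
red scene [179.95209581 273.37724551] [ 0.52510234 -0.26316884  0.03      ]
grip [302.66326531 162.2244898 ] [0.61606848 0.18475412 0.072     ]
amber [285.98104265 185.        ] [0.61236423 0.10378882 0.052     ]
```

>>> servo_tool(plan=[[1,[-4.0,-0.35,0],[0,0,3.6]],[1,[-4.0,-0.35,0],[0,0,3.6]],[1,[-4.0,-0.35,0],[0,0,3.6]],[1,[-4.0,-0.35,0],[0,0,3.6]],[1,[-4.0,-0.35,0],[0,0,3.6]],[1,[-4.0,-0.35,0],[0,0,3.6]],[1,[-4.0,-0.35,0],[0,0,3.6]],[1,[-4.0,-0.35,0],[0,0,3.6]],[1,[-4.0,-0.35,0],[0,0,3.6]],[1,[-4.0,-0.35,0],[0,0,3.6]],[1,[-4.0,-0.35,0],[0,0,3.6]],[1,[-4.0,-0.35,0],[0,0,3.6]],[1,[-4.0,-0.35,0],[0,0,3.6]],[1,[-4.0,-0.35,0],[0,0,3.6]],[1,[-4.0,-0.35,0],[0,0,3.6]],[1,[-4.0,-0.35,0],[0,0,3.6]],[1,[-4.0,-0.35,0],[0,0,3.6]],[1,[-4.0,-0.35,0],[0,0,3.6]],[1,[-4.0,-0.35,0],[0,0,3.6]],[1,[-4.0,-0.35,0],[0,0,3.6]]], force=20)

```text
time_s: 1.92
tool_pos: [0.6047, 0.012, 0.2137]
tool_rot: [-179.7, -0.2, 91.7]
force: [0.3, 0.5, -0.4]
grip_width: 0.0869
```

>>> servo_tool(plan=[[1,[-3.8,-1.1,0],[0,0,0]],[1,[-3.8,-1.1,0],[0,0,0]],[1,[-3.8,-1.1,0],[0,0,0]],[1,[-3.8,-1.1,0],[0,0,0]],[1,[-3.8,-1.1,0],[0,0,0]],[1,[-3.8,-1.1,0],[0,0,0]],[1,[-3.8,-1.1,0],[0,0,0]],[1,[0,0,0],[0,0,7.1]],[1,[0,0,0],[0,0,7.1]],[1,[0,0,0],[0,0,7.1]],[1,[0,0,0],[0,0,7.1]],[1,[0,0,0],[0,0,7.1]],[1,[0,0,0],[0,0,7.1]],[1,[0,0,0],[0,0,7.1]],[1,[0,0,0],[0,0,7.1]],[1,[0,0,0],[0,0,7.1]],[1,[0,0,0],[0,0,7.1]],[1,[0,0,0],[0,0,7.1]],[1,[0,0,0],[0,0,0]]])

```text
time_s: 3.5
tool_pos: [0.5221, -0.2861, 0.214]
tool_rot: [179.9, 0.2, 12.3]
force: [-0.8, 0.6, -0.2]
grip_width: 0.0868
```

```bash
cat >> h.py <<'E'
def wrist():
    o=env.get_obs(); c=env.read_camera('wrist')
    T=np.eye(4); T[:3,:3]=R.from_euler('xyz',o['tool_rot'],degrees=True).as_matrix(); T[:3,3]=o['tool_pos']
    c['W']=T@np.array(c['T_tool_cam']); c['o']=o; return c
def wcast(c,uv,z):
    d=np.array([uv[0]-c['cx'],uv[1]-c['cy']],float); r=np.hypot(*d)+1e-9; a=r/c['fx']
    v=c['W'][:3,:3]@np.r_[d/r*np.sin(a),np.cos(a)]; o=c['W'][:3,3]
    return o+v*(z-o[2])/v[2]
def wfind(c,name,lo,hi,z,amin=60,near=None):
    hsv=cv2.cvtColor(c['image'],cv2.COLOR_BGR2HSV); m=cv2.inRange(hsv,lo,hi)
    m=cv2.morphologyEx(m,cv2.MORPH_CLOSE,np.ones((3,3)))
    for q in cv2.findContours(m,cv2.RETR_EXTERNAL,cv2.CHAIN_APPROX_NONE)[0]:
        if cv2.contourArea(q)<amin: continue
        w=np.array([wcast(c,p,z)[:2] for p in q.reshape(-1,2)],np.float32)*1000
        r=cv2.minAreaRect(w)
        if near is not None and np.hypot(*(np.array(r[0])-near))>80: continue
        print(name,q.reshape(-1,2).mean(0).round(),'xy',np.round(r[0],1),'size',np.round(r[1],1),'ang',round(r[2],1))
E
python3 - <<'E'
from h import *
c=wrist(); cv2.imwrite('pics/w1.png',c['image']); print(c['fx'],c['cx'],c['cy'],c['T_tool_cam'],c['o']['tool_pos'],c['o']['tool_rot'])
wfind(c,'red',(0,150,60),(8,255,255),.03)
wfind(c,'yel',(20,150,60),(33,255,255),.03)
wfind(c,'blue',(105,150,50),(125,255,255),.03)
E
```

```text
297.3186396354542 259.36224215082615 188.4032982845081 [[-1.25649495e-03 -9.65554895e-01 -2.60196401e-01  7.03640682e-02]
 [ 9.99999138e-01 -1.11391807e-03 -6.95416336e-04  2.08456413e-05]
 [ 3.81625175e-04 -2.60197050e-01  9.65555462e-01 -1.61094393e-01]
 [ 0.00000000e+00  0.00000000e+00  0.00000000e+00  1.00000000e+00]] [ 0.52210898 -0.28613907  0.21401061] [179.91363309   0.19262064  12.34831639]
red [159. 166.] xy [ 501.5 -165.2] size [36.3 20.2] ang 13.0
red [237. 163.] xy [ 523.8 -258.5] size [30.  55.7] ang 13.7
yel [376. 370.] xy [ 205.1 -575.1] size [101.8  24.4] ang 30.1
yel [367. 292.] xy [ 384.4 -510.8] size [ 25.8 392.5] ang 12.3
yel [107. 251.] xy [ 361.6 -100.1] size [77.7 33.9] ang 0.7
yel [411. 251.] xy [ 453.3 -522.3] size [78.9 33.9] ang 25.8
yel [240. 195.] xy [ 487.  -268.5] size [32.8 56. ] ang 12.4
yel [158. 167.] xy [ 500.3 -164.3] size [11.3 12.1] ang 11.1
yel [237. 164.] xy [ 523.4 -258.3] size [20.5 20.2] ang 11.7
yel [237. 130.] xy [ 562.3 -251. ] size [18.1 18.1] ang 56.6
yel [ 5. 63.] xy [608.9 132.3] size [31.8 59.1] ang 88.7
yel [20. 26.] xy [667.  108.3] size [27.8 11.8] ang 81.2
yel [198.  19.] xy [ 684.1 -177.4] size [32.7 23.9] ang 15.4
yel [385.   4.] xy [ 759.8 -393.6] size [18.2 47.2] ang 22.5
blue [235. 130.] xy [ 562.4 -250.8] size [25.9 53.8] ang 11.6
```

View pics/w1.png

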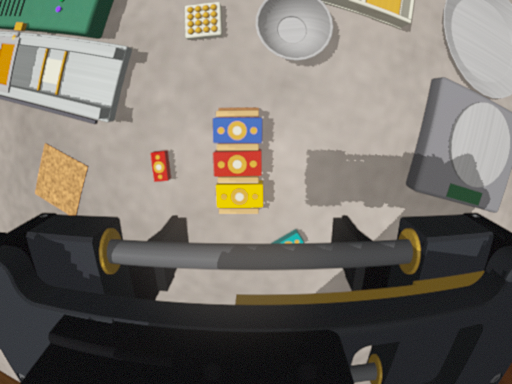

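Wrist view: the red carrier is at (237,163), which gives (523.8,-258.5) mm, 56x30 mm. That agrees with the other views.

>>> servo_tool(plan=[[1,[0.4,-1.3,1],[0,0,0]],[1,[0.36,-1.36,2],[0,0,0]],[1,[0,0,3],[0,0,0]],[1,[0,0,3],[0,0,0]],[1,[0,0,3],[0,0,0]],[1,[0,0,1],[0,0,0]],[1,[0,0,0],[0,0,0]],[1,[0,0,0],[0,0,0]]])

```text
time_s: 4.22
tool_pos: [0.5261, -0.2578, 0.082]
tool_rot: [179.8, -0.1, 14.3]
force: [0.0, 0.2, 0.3]
grip_width: 0.0872
```

Run:
```python
from h import *
c=wrist(); print(c['o']['tool_pos'],c['o']['tool_rot'])
wfind(c,'red',(0,150,60),(8,255,255),.03,near=(523,-258))
wfind(c,'brass',(12,80,60),(33,255,255),.03,near=(523,-258))
```

```text
[ 0.52605603 -0.25780119  0.08195414] [ 1.79818527e+02 -1.35027891e-01  1.42900943e+01]
red [260. 207.] xy [ 524.3 -258.4] size [30.4 56.4] ang 14.0
brass [261. 273.] xy [ 468.4 -274.1] size [ 8.9 53.9] ang 13.3
brass [260. 235.] xy [ 502.1 -265.4] size [15.2 57.1] ang 13.0
brass [285. 209.] xy [ 527.3 -277.2] size [7.2 8.4] ang 14.0
brass [235. 209.] xy [ 518.8 -240.2] size [7.3 6.9] ang 13.1
brass [260. 209.] xy [ 523.3 -258.6] size [21.6 22. ] ang 14.1
brass [261. 182.] xy [ 544.  -254.6] size [ 7.8 49. ] ang 12.6
brass [288. 158.] xy [ 566.1 -269.5] size [6.8 6.7] ang 60.1
brass [236. 156.] xy [ 558.5 -232.1] size [6.6 7.3] ang 13.8
brass [262. 157.] xy [ 562. -251.] size [20.6 21.1] ang 14.2
brass [263. 127.] xy [ 583.9 -246.3] size [10.8 48.2] ang 12.0
```

>>> servo_tool(plan=[[1,[-0.23,0,1],[0,0,1.0]],[1,[0,0,2],[0,0,0]],[1,[0,0,2],[0,0,0]],[1,[0,0,1.2],[0,0,0]],[1,[0,0,0.4],[0,0,0]],[1,[0,0,0],[0,0,0]],[1,[0,0,0],[0,0,0]]])

```text
time_s: 4.85
tool_pos: [0.5314, -0.2628, 0.0222]
tool_rot: [179.3, -1.0, 13.2]
force: [0.6, -0.5, -0.5]
grip_width: 0.0874
```

```bash
cat >> h.py <<'E'
def go(p,yaw):
    o=env.get_obs(); r=R.from_euler('xyz',o['tool_rot'],degrees=True); g=R.from_euler('xyz',[180,0,yaw],degrees=True)
    print('at',o['tool_pos'].round(4),o['tool_rot'].round(1),'F',o['force'].round(1),'w',round(o['grip_width'],4),'t',o['time_s'])
    print('shift cm',(r.inv().apply(np.array(p)-o['tool_pos'])*100).round(2),'turn',np.degrees((r.inv()*g).as_rotvec()).round(2))
E
python3 - <<'E'
from h import *
go((.5238,-.2585,.011),13.2)
E
```

```text
at [ 0.5314 -0.2628  0.0222] [179.3  -1.   13.2] F [ 0.6 -0.5 -0.5] w 0.0874 t 4.85
shift cm [-0.66 -0.61  1.1 ] turn [ 0.67 -1.03 -0.03]
```

>>> servo_tool(plan=[[1,[-0.3,-0.3,0],[0.6,-1.0,0]],[1,[-0.3,-0.3,0],[0,0,0]],[1,[0,0,0],[0,0,0]],[1,[0,0,0],[0,0,0]]])

```text
time_s: 5.18
tool_pos: [0.5254, -0.2589, 0.0252]
tool_rot: [179.9, -0.2, 13.2]
force: [-0.4, -0.2, -0.8]
grip_width: 0.087
```

Run:
```python
from h import *
go((.5238,-.2585,.011),13.2)
c=wrist()
wfind(c,'red',(0,150,60),(8,255,255),.03,near=(523,-258))
wfind(c,'brass',(12,80,60),(33,255,255),.03,near=(523,-258))
```

```text
at [ 0.5254 -0.2589  0.0252] [179.9  -0.2  13.2] F [-0.4 -0.2 -0.8] w 0.087 t 5.1833
shift cm [-0.15 -0.08  1.42] turn [ 0.13 -0.16 -0.03]
red [259. 226.] xy [ 530.4 -257.1] size [20.2 56.1] ang 13.8
brass [291. 239.] xy [ 528.1 -277. ] size [6.4 8.2] ang 12.2
brass [226. 239.] xy [ 519.5 -240. ] size [6.4 7.7] ang 13.9
brass [258. 234.] xy [ 527.1 -258.1] size [13.7 21.5] ang 10.9
brass [259. 204.] xy [ 544.2 -254.5] size [ 7.7 48.7] ang 12.2
brass [295. 172.] xy [ 565.9 -269.4] size [7.1 6.9] ang 58.9
brass [225. 171.] xy [ 558.4 -232.3] size [7.2 7.1] ang 12.0
brass [260. 171.] xy [ 562.  -250.9] size [21.4 21. ] ang 13.1
brass [261. 131.] xy [ 583.9 -246.1] size [10.9 47.7] ang 12.2
```

>>> servo_tool(plan=[[1,[-0.15,-0.05,0.5],[0,0,0]],[1,[0,0,0.5],[0,0,0]],[1,[0,0,0.3],[0,0,0]],[1,[0,0,0],[0,0,0]],[1,[0,0,0],[0,0,0]]])

```text
time_s: 5.65
tool_pos: [0.5238, -0.2586, 0.011]
tool_rot: [179.9, -0.2, 13.2]
force: [-0.2, 1.0, -0.1]
grip_width: 0.0873
```

Run:
```python
from h import *
go((.5238,-.2585,.011),13.2)
```

```text
at [ 0.5238 -0.2586  0.011 ] [179.9  -0.2  13.2] F [-0.2  1.  -0.1] w 0.0873 t 5.65
shift cm [ 0.   -0.01  0.  ] turn [ 0.13 -0.2  -0.02]
```

Perfect. Close.

>>> servo_tool(plan=[[0.4,[0,0,0],[0,0,0]],[0.4,[0,0,0],[0,0,0]],[0.4,[0,0,0],[0,0,0]],[0.4,[0,0,0],[0,0,0]],[0.4,[0,0,0],[0,0,0]],[0.4,[0,0,0],[0,0,0]]], force=25)

```text
time_s: 6.15
tool_pos: [0.5238, -0.2588, 0.0109]
tool_rot: [179.9, -0.2, 13.2]
force: [-0.4, 0.3, -0.4]
grip_width: 0.0576
```

Gripped at 57.6 mm. Now lift.

>>> servo_tool(plan=[[0.4,[0,0,-0.5],[0,0,0]],[0.4,[0,0,-1],[0,0,0]],[0.4,[0,0,-1],[0,0,0]],[0.4,[0,0,-2],[0,0,0]],[0.4,[0,0,-2],[0,0,0]],[0.4,[0,0,-2],[0,0,0]],[0.4,[0,0,0],[0,0,0]]], force=25)

```text
time_s: 6.73
tool_pos: [0.5225, -0.2588, 0.1026]
tool_rot: [179.9, -0.1, 13.1]
force: [1.2, -1.3, -0.6]
grip_width: 0.0578
```

Run:
```python
from h import *
go((.450,.011,.10),13)
```

```text
at [ 0.5225 -0.2588  0.1026] [ 1.799e+02 -1.000e-01  1.310e+01] F [ 1.2 -1.3 -0.6] w 0.0578 t 6.7333
shift cm [ -0.94 -27.92   0.21] turn [ 0.1  -0.09  0.11]
```

>>> servo_tool(plan=[[0.4,[-0.1,-2,0],[0,0,0]],[0.4,[-0.1,-3.5,0],[0,0,0]],[0.4,[-0.1,-3.5,0],[0,0,0]],[0.4,[-0.1,-3.5,0],[0,0,0]],[0.4,[-0.1,-3.5,0],[0,0,0]],[0.4,[-0.1,-3.5,0],[0,0,0]],[0.4,[-0.1,-3.5,0],[0,0,0]],[0.4,[-0.1,-3.0,0],[0,0,0]],[0.4,[-0.1,-1.5,0],[0,0,0]],[0.4,[0,0,0],[0,0,0]],[0.4,[0,0,0],[0,0,0]]])

```text
time_s: 7.65
tool_pos: [0.4471, 0.0136, 0.1034]
tool_rot: [179.7, -0.4, 12.8]
force: [0.3, -1.4, -1.6]
grip_width: 0.0575
```

Run:
```python
from h import *
go((.450,.011,.009),13)
c=wrist(); cv2.imwrite('pics/w2.png',c['image'])
wfind(c,'mat',(5,60,60),(20,200,255),.003,near=(440,11),amin=200)
```

```text
at [0.4471 0.0136 0.1034] [179.7  -0.4  12.8] F [ 0.3 -1.4 -1.6] w 0.0575 t 7.65
shift cm [0.15 0.26 9.44] turn [ 0.35 -0.45 -0.19]
mat [261. 238.] xy [401.5   1.2] size [15.9 42.7] ang 12.5
mat [251. 194.] xy [430.5  12.6] size [ 93.3 108.7] ang 75.7
```

View pics/w2.png

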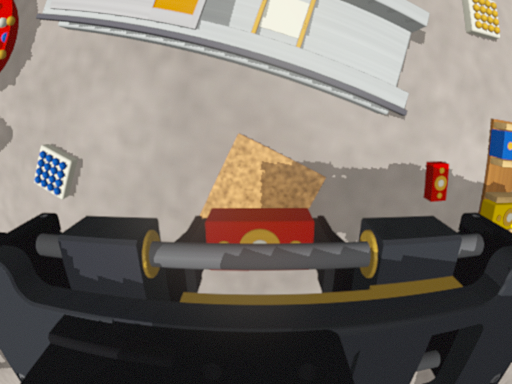

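Held carrier (260,230) is level over the mat's near part. Descend.

>>> servo_tool(plan=[[0.4,[0.15,0.25,1],[0.3,-0.4,0]],[0.4,[0,0,1.5],[0,0,0]],[0.4,[0,0,1.5],[0,0,0]],[0.4,[0,0,1.5],[0,0,0]],[0.4,[0,0,1.0],[0,0,0]],[0.4,[0,0,0.5],[0,0,0]],[0.4,[0,0,0],[0,0,0]],[0.4,[0,0,0],[0,0,0]]])

```text
time_s: 8.37
tool_pos: [0.4536, -0.0004, 0.0323]
tool_rot: [179.7, -0.3, 11.8]
force: [-0.2, -0.2, -0.4]
grip_width: 0.0577
```

Run:
```python
from h import *
go((.450,.011,.008),13)
```

```text
at [ 4.536e-01 -4.000e-04  3.230e-02] [179.7  -0.3  11.8] F [-0.2 -0.2 -0.4] w 0.0577 t 8.3667
shift cm [-0.14 -1.21  2.42] turn [ 0.31 -0.26 -1.23]
```

>>> servo_tool(plan=[[0.4,[-0.1,-0.9,0.6],[0.3,-0.3,0]],[0.4,[0,-0.3,0.6],[0,0,0]],[0.4,[0,0,0.5],[0,0,0]],[0.4,[0,0,0.3],[0,0,0]],[0.4,[0,0,0],[0,0,0]],[0.4,[0,0,0],[0,0,0]]])

```text
time_s: 8.87
tool_pos: [0.4519, 0.0131, 0.0121]
tool_rot: [-179.9, -0.2, 11.8]
force: [0.9, 0.2, -1.1]
grip_width: 0.0578
```

Run:
```python
from h import *
go((.450,.011,.008),12.5)
```

```text
at [0.4519 0.0131 0.0121] [-179.9   -0.2   11.8] F [ 0.9  0.2 -1.1] w 0.0578 t 8.8667
shift cm [-0.23  0.17  0.41] turn [-0.08 -0.16 -0.68]
```

>>> servo_tool(plan=[[0.4,[0,0,0.2],[0,0,0]],[0.4,[0,0,0.12],[0,0,0]],[0.4,[0,0,0.1],[0,0,0]],[0.4,[0,0,0],[0,0,0]]])

```text
time_s: 9.2
tool_pos: [0.4525, 0.0131, 0.008]
tool_rot: [-179.9, -0.2, 11.8]
force: [-0.6, -0.4, -0.3]
grip_width: 0.0578
```

>>> servo_tool(plan=[[0.4,[0,0,0.06],[0,0,0]],[0.4,[0,0,0.06],[0,0,0]],[0.4,[0,0,0],[0,0,0]]])

```text
time_s: 9.45
tool_pos: [0.4528, 0.0131, 0.0082]
tool_rot: [-179.8, -0.2, 11.8]
force: [-0.2, 0.6, -1.3]
grip_width: 0.0579
```

Contact reached. Release and rise.

>>> servo_tool(plan=[[0.8,[0,0,0],[0,0,0]],[0.8,[0,0,0],[0,0,0]],[0.8,[0,0,0],[0,0,0]],[0.8,[0,0,0],[0,0,0]],[0.8,[0,0,-1],[0,0,0]],[0.8,[0,0,-2],[0,0,0]],[0.8,[0,0,-3],[0,0,0]],[0.8,[0,0,-2],[0,0,0]],[0.8,[0,0,0],[0,0,-7]],[0.8,[0,0,0],[0,0,-7]],[0.8,[0,0,0],[0,0,-7]],[0.8,[0,0,0],[0,0,-7]],[0.8,[0,0,0],[0,0,-7]],[0.8,[0,0,0],[0,0,-7]],[0.8,[0,0,0],[0,0,-7]],[0.8,[0,0,0],[0,0,-7]],[0.8,[0,0,0],[0,0,-7]],[0.8,[0,0,0],[0,0,-7]],[0.8,[0,0,0],[0,0,-7]],[0.8,[0,0,0],[0,0,-7]]])

```text
time_s: 11.12
tool_pos: [0.4556, 0.0101, 0.1037]
tool_rot: [179.2, -0.2, 97.6]
force: [0.4, 0.5, -0.3]
grip_width: 0.07
```

Run:
```python
from h import *
go((.4528,.0131,.06),101.8)
c=wrist()
wfind(c,'red',(0,150,60),(8,255,255),.027,near=(450,13))
wfind(c,'brass',(12,80,60),(33,255,255),.027,near=(450,13))
t=env.read_camera('top');cv2.imwrite('pics/t2.png',t['image'])
```

```text
at [0.4556 0.0101 0.1037] [179.2  -0.2  97.6] F [ 0.4  0.5 -0.3] w 0.07 t 11.1167
shift cm [ 0.32 -0.3   4.37] turn [ 0.83 -0.17 -4.18]
red [255. 190.] xy [451.6  14.8] size [28.9 60. ] ang 12.5
brass [233. 190.] xy [437.2   9.1] size [96.7 81.3] ang 76.9
```

>>> servo_tool(plan=[[0.7,[0.4,-0.35,1],[0.8,0,-4.3]],[0.7,[0,0,1.5],[0,0,0]],[0.7,[0,0,1.5],[0,0,0]],[0.7,[0,0,1],[0,0,0]],[0.7,[0,0,0],[0,0,0]],[0.7,[0,0,0],[0,0,0]]])

```text
time_s: 11.72
tool_pos: [0.4537, 0.0143, 0.055]
tool_rot: [179.7, -0.3, 100.6]
force: [-0.4, -1.0, -0.2]
grip_width: 0.0614
```

Run:
```python
from h import *
go((.4522,.014,.013),102.2)
c=wrist()
wfind(c,'red',(0,150,60),(8,255,255),.027,near=(450,13),amin=20)
wfind(c,'brass',(22,80,60),(33,255,255),.027,near=(450,13),amin=20)
```

```text
at [0.4537 0.0143 0.055 ] [179.7  -0.3 100.6] F [-0.4 -1.  -0.2] w 0.0614 t 11.7167
shift cm [-0.02 -0.17  4.2 ] turn [ 0.31 -0.25 -1.63]
red [257. 208.] xy [450.3  20. ] size [28.5 52.1] ang 11.6
brass [257. 218.] xy [451.6  13.1] size [20.5 20.4] ang 10.4
brass [257. 191.] xy [447.9  31.6] size [6.7 6.7] ang 54.5
```

>>> servo_tool(plan=[[0.7,[0.0,-0.17,1],[0.3,-0.2,-1.0]],[0.7,[0,0,1],[0,0,0]],[0.7,[0,0,0.8],[0,0,0]],[0.7,[0,0,0.5],[0,0,0]],[0.7,[0,0,0],[0,0,0]],[0.7,[0,0,0],[0,0,0]]])

```text
time_s: 12.27
tool_pos: [0.4547, 0.0145, 0.0229]
tool_rot: [179.7, -0.1, 101.3]
force: [0.5, 0.1, -0.8]
grip_width: 0.0609
```

Run:
```python
from h import *
go((.4520,.0135,.013),101.6)
```

```text
at [0.4547 0.0145 0.0229] [ 1.797e+02 -1.000e-01  1.013e+02] F [ 0.5  0.1 -0.8] w 0.0609 t 12.2667
shift cm [-0.05 -0.29  0.99] turn [ 0.31 -0.12 -0.25]
```

>>> servo_tool(plan=[[0.7,[-0.05,-0.29,0.4],[0.3,-0.1,-0.2]],[0.7,[0,0,0.3],[0,0,0]],[0.7,[0,0,0.2],[0,0,0]],[0.7,[0,0,0],[0,0,0]],[0.7,[0,0,0],[0,0,0]]])

```text
time_s: 12.68
tool_pos: [0.4524, 0.0134, 0.0137]
tool_rot: [180.0, -0.0, 101.5]
force: [-0.1, 0.4, 0.5]
grip_width: 0.0608
```

Run:
```python
from h import *
go((.4520,.0135,.013),101.6)
```

```text
at [0.4524 0.0134 0.0137] [180.   -0.  101.5] F [-0.1  0.4  0.5] w 0.0608 t 12.6833
shift cm [ 0.02 -0.04  0.07] turn [ 0.05 -0.03 -0.07]
```

>>> servo_tool(plan=[[0.1,[0,0,0],[0,0,0]],[0.1,[0,0,0],[0,0,0]],[0.1,[0,0,0],[0,0,0]],[0.1,[0,0,0],[0,0,0]],[0.1,[0,0,0],[0,0,0]],[0.1,[0,0,0],[0,0,0]],[0.1,[0,0,-0.5],[0,0,0]],[0.1,[0,0,-1],[0,0,0]],[0.1,[0,0,-2],[0,0,0]],[0.1,[0,0,-3],[0,0,0]],[0.1,[0,0,-3],[0,0,0]],[0.1,[0,0,-2],[0,0,0]],[0.1,[0,0,0],[0,0,0]]], force=25)

```text
time_s: 13.77
tool_pos: [0.4504, 0.0114, 0.1359]
tool_rot: [-179.8, 0.1, 101.3]
force: [-0.2, 0.8, -1.5]
grip_width: 0.0296
```

Run:
```python
from h import *
go((.599,.028,.12),175.4)
```

```text
at [0.4504 0.0114 0.1359] [-1.798e+02  1.000e-01  1.013e+02] F [-0.2  0.8 -1.5] w 0.0296 t 13.7667
shift cm [-1.28 14.9   1.55] turn [-2.200e-01 -2.000e-02 -7.407e+01]
```

>>> servo_tool(plan=[[0.1,[0.5,2,0],[0,0,0]],[0.1,[0.5,3,0],[0,0,0]],[0.1,[0.5,1.5,0],[0,0,0]],[0.1,[0,0,0],[0,0,0]],[0.1,[0,0,0],[0,0,0]]])

```text
time_s: 14.18
tool_pos: [0.513, 0.0394, 0.1382]
tool_rot: [179.9, -0.1, 101.3]
force: [-0.7, -0.7, -2.0]
grip_width: 0.0302
```

Run:
```python
from h import *
c=wrist(); print(c['o']['tool_pos'],c['o']['tool_rot']); cv2.imwrite('pics/w3.png',c['image'])
wfind(c,'brasswalls',(12,70,60),(33,255,255),.026,near=(600,28),amin=20)
wfind(c,'green',(60,90,30),(90,255,255),.044,amin=200)
t=env.read_camera('top')['image']
a=np.hstack([cv2.resize(t[120:260,170:330],None,fx=2.5,fy=2.5,interpolation=cv2.INTER_CUBIC),])
b=cv2.resize(c['image'],(400,300)); cv2.imwrite('pics/w3b.png',c['image'])
```

```text
[0.5130261  0.03944136 0.13821874] [ 1.79914001e+02 -1.23522600e-01  1.01272097e+02]
brasswalls [326. 256.] xy [595.1 -22. ] size [14.1 60.8] ang 14.0
brasswalls [302. 236.] xy [564.4  -4. ] size [10.8 17.7] ang 42.4
brasswalls [352. 197.] xy [606.3  46.6] size [ 4.4 54.9] ang 85.2
green [426. 271.] xy [712.2 -19.2] size [35.1 22. ] ang 85.9
green [446. 156.] xy [695.3 110. ] size [173.7  78. ] ang 84.9
```

View pics/w3.png

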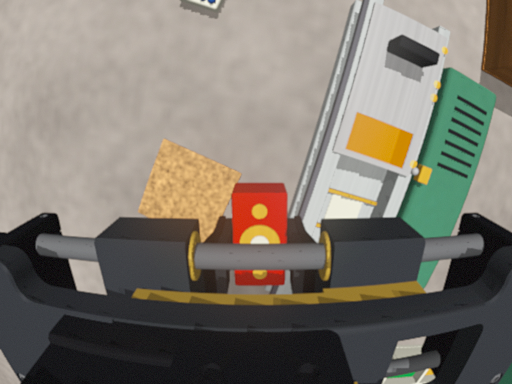

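Wrist view: held carrier at (260,233), amber window at (374,140), +y nest wall at (352,197), grip at (413,50). I'll refine the nest position from the amber window, the grip and the visible wall.

Run:
```python
from h import *
c=wrist()
wfind(c,'amber',(10,190,120),(22,255,255),.052,amin=300)
wfind(c,'grip',(0,0,0),(180,255,45),.08,amin=80,near=(612,192))
hsv=cv2.cvtColor(c['image'],cv2.COLOR_BGR2HSV)
yd=np.array([.0837,.9965]);xd=np.array([.9965,-.0837]);n0=np.array([601,27.5])
m=cv2.inRange(hsv,(12,70,60),(33,255,255)); n,l,s,_=cv2.connectedComponentsWithStats(m)
for i in range(1,n):
    if 20<s[i,4]<400 and abs(s[i,0]+s[i,2]/2-352)<8:
        P=np.array([wcast(c,p[::-1],.026)[:2]*1000 for p in np.argwhere(l==i)])-n0
        print('wall local x',(P@xd).min(),(P@xd).max(),'y pct',np.percentile(P@yd,[2,50,98]))
        q=np.polyfit(P@xd,P@yd,1); print('skew deg',np.degrees(np.arctan(q[0])))
# intensity profiles along station x at several y, at z=.048/.052, to find rail/plate edges
g=cv2.cvtColor(c['image'],cv2.COLOR_BGR2GRAY)
Wi=np.linalg.inv(c['W'])
def wp(p):
    q=Wi[:3]@np.r_[p,1]; a=np.arctan2(np.hypot(q[0],q[1]),q[2]); d=q[:2]/np.hypot(q[0],q[1]); return d*a*c['fx']+[c['cx'],c['cy']]
for z,ys in ((.052,(68,130,150)),(.048,(40,30,25))):
  for y in ys:
    pr=[]
    for x in np.arange(-60,61,2):
        u=wp(np.r_[(n0+x*xd+y*yd)/1000,z]); pr.append(int(cv2.getRectSubPix(g,(1,1),tuple(map(float,u)))[0,0]))
    print(z,y,pr)
```

```text
amber [380. 141.] xy [607.9 107.1] size [31.8 57.3] ang 85.5
grip [426.  60.] xy [620.3 182.6] size [29.4  9.1] ang 24.5
wall local x -23.795145030098144 31.242358895249083 y pct [17.25294252 19.36304996 21.45352347]
skew deg -0.17912079893427058
0.052 68 [129, 140, 203, 156, 132, 100, 127, 142, 213, 205, 158, 198, 200, 201, 202, 191, 162, 164, 165, 163, 164, 164, 162, 161, 162, 162, 161, 162, 161, 161, 160, 160, 160, 158, 158, 158, 157, 158, 146, 143, 143, 142, 142, 143, 141, 170, 200, 200, 205, 211, 194, 184, 185, 167, 109, 107, 177, 188, 184, 183, 184]
0.052 130 [131, 136, 202, 158, 133, 96, 129, 133, 211, 211, 170, 206, 201, 204, 207, 205, 202, 200, 204, 203, 199, 201, 205, 203, 201, 204, 202, 200, 197, 200, 200, 202, 201, 196, 197, 200, 203, 200, 204, 201, 201, 199, 199, 199, 199, 195, 198, 203, 200, 198, 197, 165, 56, 59, 71, 99, 114, 122, 125, 126, 124]
0.052 150 [132, 137, 195, 156, 138, 98, 127, 134, 211, 212, 177, 207, 202, 204, 208, 204, 202, 201, 204, 202, 200, 197, 147, 147, 144, 147, 146, 143, 141, 142, 143, 144, 142, 138, 138, 142, 144, 141, 144, 142, 140, 186, 202, 20
[... 315 characters left out ...]
108, 134, 208, 211, 210, 210, 208, 212, 186, 73, 59, 70, 96, 115, 122, 126, 127]
0.048 30 [148, 118, 187, 185, 148, 96, 122, 126, 183, 212, 210, 211, 209, 211, 207, 206, 209, 210, 211, 214, 212, 211, 212, 211, 212, 213, 211, 211, 212, 215, 212, 213, 211, 212, 211, 209, 209, 208, 212, 146, 107, 108, 107, 107, 99, 129, 208, 211, 211, 211, 208, 213, 189, 66, 58, 69, 93, 113, 121, 127, 126]
0.048 25 [149, 113, 186, 202, 151, 100, 121, 126, 183, 211, 211, 211, 209, 211, 208, 180, 169, 174, 177, 172, 175, 174, 173, 174, 174, 177, 169, 175, 174, 174, 178, 174, 174, 175, 178, 174, 177, 174, 175, 162, 115, 107, 107, 107, 108, 136, 207, 210, 211, 211, 209, 212, 185, 73, 60, 70, 95, 113, 122, 126, 126]
```

Edges agree on the nest at (601.1, 27.7) mm with station x at -4.9°, within about 0.5 mm. Turn, then go above it.

>>> servo_tool(plan=[[0.1,[0,0,0],[0,0,-7]],[0.1,[0,0,0],[0,0,-7]],[0.1,[0,0,0],[0,0,-7]],[0.1,[0,0,0],[0,0,-7]],[0.1,[0,0,0],[0,0,-7]],[0.1,[0,0,0],[0,0,-7]],[0.1,[0,0,0],[0,0,-7]],[0.1,[0,0,0],[0,0,-7]],[0.1,[0,0,0],[0,0,-7]],[0.1,[0,0,0],[0,0,-7]],[0.1,[0,0,0],[0,0,-5]],[0.1,[0,0,0],[0,0,0]],[0.1,[0,0,0],[0,0,0]]])

```text
time_s: 15.42
tool_pos: [0.4984, 0.0322, 0.1365]
tool_rot: [179.3, -0.5, 178.1]
force: [-0.3, 0.2, -0.9]
grip_width: 0.0298
```

Run:
```python
from h import *
go((.6011,.0277,.10),175.1)
```

```text
at [0.4984 0.0322 0.1365] [179.3  -0.5 178.1] F [-0.3  0.2 -0.9] w 0.0298 t 15.4167
shift cm [-10.31  -0.15   3.55] turn [ 0.64 -0.56  3.  ]
```

>>> servo_tool(plan=[[0.1,[-2,0,0],[0.6,-0.5,3]],[0.1,[-3,0,0],[0,0,0]],[0.1,[-3,0,0],[0,0,0]],[0.1,[-2,0,0],[0,0,0]],[0.1,[0,0,0],[0,0,0]],[0.1,[0,0,0],[0,0,0]]])

```text
time_s: 15.92
tool_pos: [0.5981, 0.0238, 0.1352]
tool_rot: [179.8, -0.2, 174.1]
force: [-1.0, -0.8, -1.6]
grip_width: 0.0296
```

Run:
```python
from h import *
go((.6011,.0277,.075),175.1)
```

```text
at [0.5981 0.0238 0.1352] [179.8  -0.2 174.1] F [-1.  -0.8 -1.6] w 0.0296 t 15.9167
shift cm [-0.28  0.4   6.02] turn [ 0.23 -0.25 -1.01]
```

>>> servo_tool(plan=[[0.1,[-0.28,-0.4,1],[0.2,-0.25,-1]],[0.1,[0,0,1.5],[0,0,0]],[0.1,[0,0,1.5],[0,0,0]],[0.1,[0,0,1],[0,0,0]],[0.1,[0,0,0.5],[0,0,0]],[0.1,[0,0,0],[0,0,0]],[0.1,[0,0,0],[0,0,0]]])

```text
time_s: 16.5
tool_pos: [0.595, 0.0186, 0.0759]
tool_rot: [179.9, -0.2, 175.0]
force: [-1.1, 0.9, -0.8]
grip_width: 0.0301
```

Run:
```python
from h import *
go((.6011,.0277,.070),175.1)
```

```text
at [0.595  0.0186 0.0759] [179.9  -0.2 175. ] F [-1.1  0.9 -0.8] w 0.0301 t 16.5
shift cm [-0.53  0.95  0.59] turn [ 0.11 -0.17 -0.09]
```

>>> servo_tool(plan=[[0.1,[-0.3,0.5,0],[0.1,-0.15,0]],[0.1,[-0.2,0.45,0],[0,0,0]],[0.1,[0,0,0.3],[0,0,0]],[0.1,[0,0,0.3],[0,0,0]],[0.1,[0,0,0],[0,0,0]],[0.1,[0,0,0],[0,0,0]]])

```text
time_s: 17.0
tool_pos: [0.6034, 0.0298, 0.0721]
tool_rot: [179.9, 0.3, 175.1]
force: [-0.2, 0.4, -0.9]
grip_width: 0.0298
```

Run:
```python
from h import *
go((.6011,.0277,.0307),175.1)
c=wrist(); cv2.imwrite('pics/w4.png',cv2.resize(c['image'][100:300,130:400],None,fx=2.8,fy=2.8))
```

```text
at [0.6034 0.0298 0.0721] [179.9   0.3 175.1] F [-0.2  0.4 -0.9] w 0.0298 t 17.0
shift cm [ 0.23 -0.24  4.14] turn [ 0.12  0.26 -0.01]
```

View pics/w4.png

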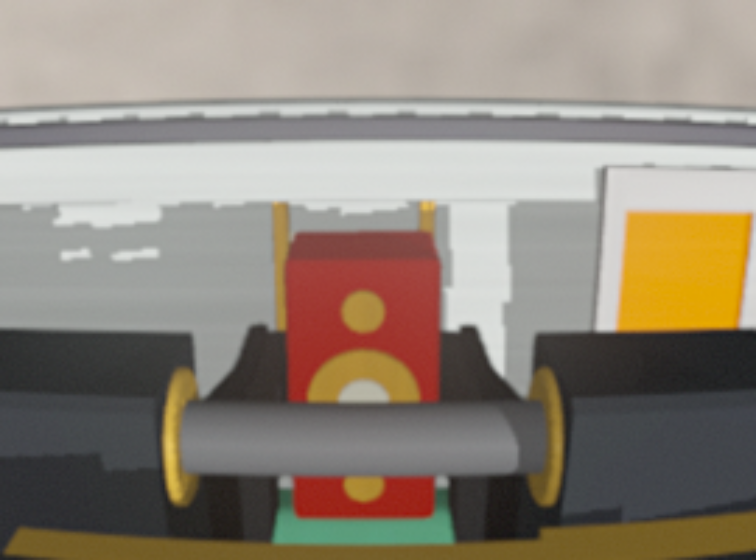

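The carrier (363,380) sits between the two nest walls (280 and 427), slightly to the +y side, as the numbers say. Correct and lower.

>>> servo_tool(plan=[[0.1,[0.23,-0.24,0],[0.1,0.25,0]],[0.1,[0,0,0.4],[0,0,0]],[0.1,[0,0,0.4],[0,0,0]],[0.1,[0,0,0.3],[0,0,0]],[0.1,[0,0,0],[0,0,0]],[0.1,[0,0,0],[0,0,0]]])

```text
time_s: 17.55
tool_pos: [0.6003, 0.0265, 0.0598]
tool_rot: [-180.0, -0.0, 175.0]
force: [-1.0, -0.1, -1.5]
grip_width: 0.0298
```

Run:
```python
from h import *
go((.6011,.0277,.0307),175.1)
```

```text
at [0.6003 0.0265 0.0598] [-180.   -0.  175.] F [-1.  -0.1 -1.5] w 0.0298 t 17.55
shift cm [-0.08  0.12  2.91] turn [-0.01 -0.04 -0.08]
```

>>> servo_tool(plan=[[0.1,[-0.08,0.12,0],[0,0,0]],[0.1,[0,0,0.3],[0,0,0]],[0.1,[0,0,0.3],[0,0,0]],[0.1,[0,0,0.3],[0,0,0]],[0.1,[0,0,0.3],[0,0,0]],[0.1,[0,0,0.3],[0,0,0]],[0.1,[0,0,0],[0,0,0]],[0.1,[0,0,0],[0,0,0]]])

```text
time_s: 18.22
tool_pos: [0.6012, 0.0279, 0.0428]
tool_rot: [-180.0, -0.1, 175.0]
force: [0.6, -0.2, -0.5]
grip_width: 0.0298
```

Run:
```python
from h import *
go((.6011,.0277,.0307),175.1)
c=wrist(); cv2.imwrite('pics/w5.png',cv2.resize(c['image'][100:300,130:400],None,fx=2.8,fy=2.8))
```

```text
at [0.6012 0.0279 0.0428] [-1.80e+02 -1.00e-01  1.75e+02] F [ 0.6 -0.2 -0.5] w 0.0298 t 18.2167
shift cm [ 0.   -0.02  1.21] turn [-0.02 -0.06 -0.06]
```

View pics/w5.png

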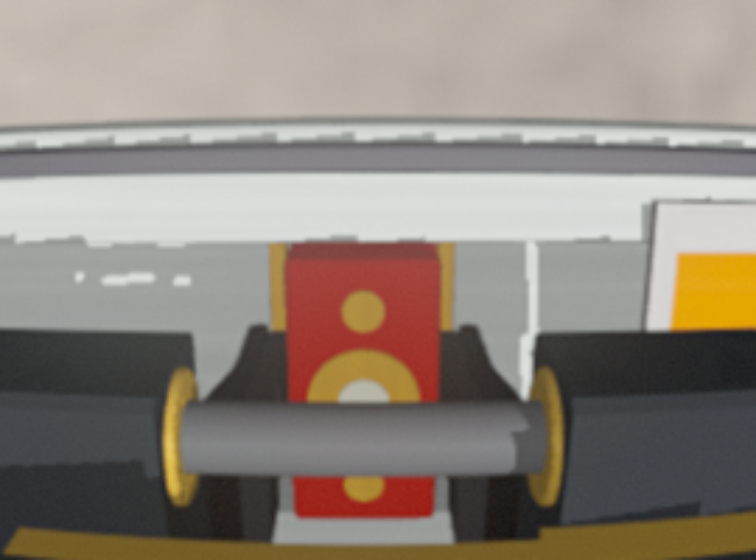

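Centred between the walls (278 and 447 around 363). Lower on.

>>> servo_tool(plan=[[0.1,[0,0,0.25],[0,0,0]],[0.1,[0,0,0.25],[0,0,0]],[0.1,[0,0,0.25],[0,0,0]],[0.1,[0,0,0.2],[0,0,0]],[0.1,[0,0,0],[0,0,0]],[0.1,[0,0,0],[0,0,0]]])

```text
time_s: 18.77
tool_pos: [0.6013, 0.0279, 0.0326]
tool_rot: [-180.0, -0.0, 175.0]
force: [0.4, 0.5, -0.6]
grip_width: 0.0295
```

Run:
```python
from h import *
go((.6011,.0277,.0307),175.1)
```

```text
at [0.6013 0.0279 0.0326] [-180.   -0.  175.] F [ 0.4  0.5 -0.6] w 0.0295 t 18.7667
shift cm [ 0.02 -0.03  0.19] turn [-0.01 -0.04 -0.06]
```

>>> servo_tool(plan=[[0.1,[0,0,0.1],[0,0,0]],[0.1,[0,0,0.08],[0,0,0]],[0.1,[0,0,0.06],[0,0,0]],[0.1,[0,0,0.05],[0,0,0]],[0.1,[0,0,0],[0,0,0]]])

```text
time_s: 19.18
tool_pos: [0.6016, 0.0279, 0.0313]
tool_rot: [179.9, -0.0, 175.0]
force: [-0.3, 0.0, -1.9]
grip_width: 0.0297
```

>>> servo_tool(plan=[[0.1,[0,0,0.08],[0,0,0]],[0.1,[0,0,0.08],[0,0,0]],[0.1,[0,0,0],[0,0,0]]])

```text
time_s: 19.43
tool_pos: [0.6019, 0.0279, 0.0314]
tool_rot: [179.9, -0.0, 175.0]
force: [-0.2, -0.4, -1.7]
grip_width: 0.0297
```

Floor contact. Release slightly and rise.

>>> servo_tool(plan=[[0.5,[0,0,0],[0,0,0]],[0.5,[0,0,0],[0,0,0]],[0.5,[0,0,0],[0,0,0]],[0.5,[0,0,0],[0,0,0]],[0.5,[0,0,-0.5],[0,0,0]],[0.5,[0,0,-1],[0,0,0]],[0.5,[0,0,-2],[0,0,0]],[0.5,[0,0,-3],[0,0,0]],[0.5,[0,0,-3],[0,0,0]],[0.5,[0,0,0],[0,0,0]]])

```text
time_s: 20.27
tool_pos: [0.6012, 0.0271, 0.1305]
tool_rot: [-180.0, -0.1, 175.0]
force: [0.0, -0.0, 0.5]
grip_width: 0.0434
```

Run:
```python
from h import *
go((.6151,.1923,.12),175.1)
c=wrist(); cv2.imwrite('pics/w6.png',c['image'])
wfind(c,'red',(0,150,60),(8,255,255),.044,near=(600,28))
wfind(c,'brass',(20,80,60),(33,255,255),.044,near=(600,28),amin=20)
wfind(c,'dark',(0,0,0),(180,255,45),.08,amin=80,near=(615,192))
wfind(c,'amber',(10,190,120),(20,255,255),.052,amin=300)
```

```text
at [0.6012 0.0271 0.1305] [-1.80e+02 -1.00e-01  1.75e+02] F [ 0.  -0.   0.5] w 0.0434 t 20.2667
shift cm [ 0.06 16.58  1.03] turn [-0.04 -0.12 -0.13]
red [261. 192.] xy [600.3  28.2] size [28.6 56.2] ang 85.2
brass [260. 215.] xy [620.5  26.1] size [6.2 5.7] ang 84.9
brass [261. 194.] xy [601.3  27.8] size [20.  19.9] ang 84.9
brass [260. 173.] xy [582.2  29. ] size [5.1 6.1] ang 84.9
brass [240. 190.] xy [596.3  10.4] size [ 2.5 51.3] ang 85.2
brass [280. 189.] xy [599.4  45.3] size [ 2.6 53.1] ang 85.9
dark [440. 199.] xy [610.8 180.8] size [25.3 40.9] ang 85.4
amber [352. 196.] xy [607.6 106.9] size [31.2 56.4] ang 84.8
```

View pics/w6.png

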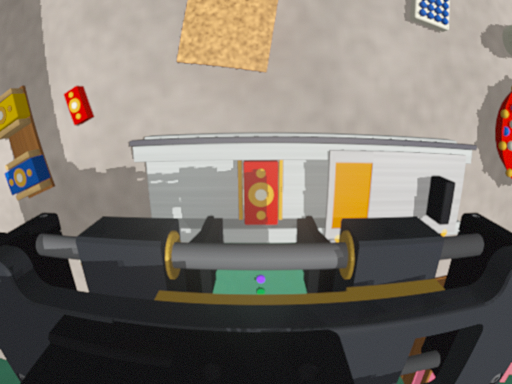

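Carrier (261,194) sits square in the nest, with medallion at (601.3,27.8). Move above the grip.

>>> servo_tool(plan=[[0.5,[0,2,0],[0,0,0]],[0.5,[0,3.5,0],[0,0,0]],[0.5,[0,3.5,0],[0,0,0]],[0.5,[0,3.5,0],[0,0,0]],[0.5,[0,2.5,0],[0,0,0]],[0.5,[0,1.5,0],[0,0,0]],[0.5,[0,0,0],[0,0,0]],[0.5,[0,0,0],[0,0,0]]])

```text
time_s: 20.98
tool_pos: [0.6142, 0.1936, 0.1274]
tool_rot: [-179.8, -0.3, 174.6]
force: [0.4, -0.9, -0.1]
grip_width: 0.0436
```

Run:
```python
from h import *
go((.6152,.1921,.058),175.1)
c=wrist(); cv2.imwrite('pics/w7.png',c['image'])
wfind(c,'dark',(0,0,0),(180,255,45),.08,amin=80,near=(615,192))
```

```text
at [0.6142 0.1936 0.1274] [-179.8   -0.3  174.6] F [ 0.4 -0.9 -0.1] w 0.0436 t 20.9833
shift cm [-0.16 -0.12  6.94] turn [-0.16 -0.31 -0.55]
```

>>> servo_tool(plan=[[0.5,[-0.16,-0.12,1],[-0.1,-0.3,-0.5]],[0.5,[0,0,1.5],[0,0,0]],[0.5,[0,0,1],[0,0,0]],[0.5,[0,0,0],[0,0,0]],[0.5,[0,0,0],[0,0,0]]])

```text
time_s: 21.45
tool_pos: [0.6163, 0.1806, 0.0898]
tool_rot: [-179.8, 0.0, 174.4]
force: [0.6, -0.3, 0.6]
grip_width: 0.0436
```

Run:
```python
from h import *
go((.6152,.1921,.059),175.1)
c=wrist(); cv2.imwrite('pics/w8.png',cv2.resize(c['image'][100:300,130:400],None,fx=2.8,fy=2.8))
```

```text
at [0.6163 0.1806 0.0898] [-179.8    0.   174.4] F [ 0.6 -0.3  0.6] w 0.0436 t 21.45
shift cm [0.23 1.15 3.07] turn [-0.25  0.05 -0.7 ]
```

View pics/w8.png

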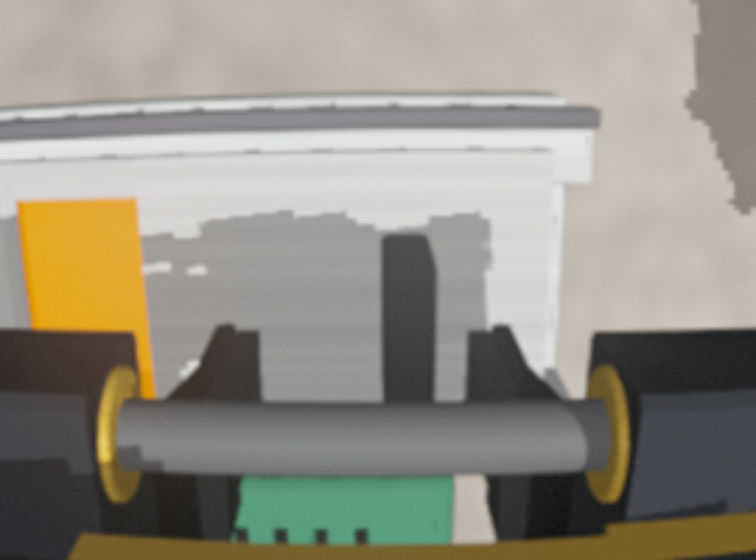

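The grip (410) lies right of the finger midline (363), about 10 mm to +y, matching the computed 11.5 mm. Correct, then descend.

>>> servo_tool(plan=[[0.5,[0.1,0.6,0],[-0.2,0,-0.7]],[0.5,[0.1,0.5,0],[0,0,0]],[0.5,[0,0,0.5],[0,0,0]],[0.5,[0,0,0.7],[0,0,0]],[0.5,[0,0,0.5],[0,0,0]],[0.5,[0,0,0],[0,0,0]],[0.5,[0,0,0],[0,0,0]]])

```text
time_s: 22.08
tool_pos: [0.6165, 0.1928, 0.073]
tool_rot: [179.9, 0.2, 175.2]
force: [0.1, -1.3, 0.6]
grip_width: 0.0437
```

Run:
```python
from h import *
go((.6152,.1921,.060),175.1)
```

```text
at [0.6165 0.1928 0.073 ] [179.9   0.2 175.2] F [ 0.1 -1.3  0.6] w 0.0437 t 22.0833
shift cm [ 0.13 -0.09  1.3 ] turn [0.07 0.2  0.07]
```

>>> servo_tool(plan=[[0.5,[0.1,-0.1,0.5],[0,0.2,0]],[0.5,[0,0,0.4],[0,0,0]],[0.5,[0,0,0.3],[0,0,0]],[0.5,[0,0,0],[0,0,0]],[0,[0,0,0],[0,0,0]],[0,[0,0,0],[0,0,0]],[0,[0,0,0],[0,0,0]],[0,[0,0,0],[0,0,0]],[0,[0,0,0],[0,0,0]],[0,[0,0,0],[0,0,0]]], force=15)

```text
time_s: 22.92
tool_pos: [0.6156, 0.1914, 0.0599]
tool_rot: [179.9, -0.0, 175.1]
force: [0.3, 0.4, -0.0]
grip_width: 0.0121
```

Run:
```python
from h import *
o=env.get_obs()['tool_pos']; go(o-.08*np.array([.0854,.9964,0]),175.1)
```

```text
at [0.6156 0.1914 0.0599] [179.9  -0.  175.1] F [ 0.3  0.4 -0. ] w 0.0121 t 22.9167
shift cm [ 0.01 -8.   -0.01] turn [ 0.05 -0.    0.04]
```

>>> servo_tool(plan=[[0,[0,-0.6,0],[0,0,0]],[0,[0,-1,0],[0,0,0]],[0,[0,-1,0],[0,0,0]],[0,[0,-1,0],[0,0,0]],[0,[0,-1,0],[0,0,0]],[0,[0,-0.8,0],[0,0,0]],[0,[0,0,0],[0,0,0]],[0,[0,0,0],[0,0,0]]])

```text
time_s: 23.58
tool_pos: [0.6108, 0.1343, 0.0599]
tool_rot: [179.8, 0.1, 175.1]
force: [0.9, 0.8, -0.7]
grip_width: 0.0118
```

Run:
```python
from h import *
o=np.array([.6156,.1914,.0599]); go(o-.08*np.array([.0854,.9964,0]),175.1)
```

```text
at [0.6108 0.1343 0.0599] [1.798e+02 1.000e-01 1.751e+02] F [ 0.9  0.8 -0.7] w 0.0118 t 23.5833
shift cm [ 0.01 -2.27 -0.01] turn [0.25 0.07 0.03]
```

>>> servo_tool(plan=[[0,[0,-0.6,0],[0,0,0]],[0,[0,-0.6,0],[0,0,0]],[0,[0,-0.4,0],[0,0,0]],[0,[0,-0.3,0],[0,0,0]],[0,[0,-0.1,0],[0,0,0]],[0,[0,0,0],[0,0,0]],[0,[0,0,0],[0,0,0]]])

```text
time_s: 24.17
tool_pos: [0.6091, 0.1134, 0.0599]
tool_rot: [179.7, 0.1, 175.3]
force: [-0.3, -0.2, 0.2]
grip_width: 0.0121
```

Run:
```python
from h import *
o=np.array([.6156,.1914,.0599]); go(o-.08*np.array([.0854,.9964,0]),175.1)
```

```text
at [0.6091 0.1134 0.0599] [1.797e+02 1.000e-01 1.753e+02] F [-0.3 -0.2  0.2] w 0.0121 t 24.1667
shift cm [ 0.02 -0.17 -0.  ] turn [0.26 0.08 0.16]
```

>>> servo_tool(plan=[[0,[0,-0.15,0],[0,0,0]],[0,[0,0,0],[0,0,0]],[0,[0,0,0],[0,0,0]]])

```text
time_s: 24.42
tool_pos: [0.609, 0.1116, 0.0599]
tool_rot: [179.7, 0.1, 175.2]
force: [-0.0, 0.2, 0.2]
grip_width: 0.0119
```

At 80.1 mm travel. Release and rise.

>>> servo_tool(plan=[[0.5,[0,0,0],[0,0,0]],[0.5,[0,0,0],[0,0,0]],[0.5,[0,0,0],[0,0,0]],[0.5,[0,0,0],[0,0,0]],[0.5,[0,0,0],[0,0,0]],[0.5,[0,0,-0.5],[0,0,0]],[0.5,[0,0,-1],[0,0,0]],[0.5,[0,0,-2],[0,0,0]],[0.5,[0,0,-3],[0,0,0]],[0.5,[0,0,-3],[0,0,0]],[0.5,[3,0,-1],[0,0,0]],[0.5,[3,0,0],[0,0,0]],[0.5,[3,0,0],[0,0,0]],[0.5,[0,0,0],[0,0,0]]])

```text
time_s: 25.58
tool_pos: [0.5182, 0.1183, 0.1749]
tool_rot: [179.7, 0.2, 175.0]
force: [0.3, 1.0, -0.8]
grip_width: 0.0437
```

Run:
```python
from h import *
go((.6,.11,.15),175)
c=wrist(); wfind(c,'amber',(8,150,80),(20,255,255),.052,amin=300,near=(601,28))
wfind(c,'dark',(0,0,0),(180,255,45),.08,amin=80,near=(608,112))
cv2.imwrite('pics/w9.png',c['image'])
t=env.read_camera('top')['image']; cv2.imwrite('pics/t9.png',t)
a=cv2.resize(c['image'],(480,360)); b=cv2.resize(t[110:270,110:400],None,fx=1.65,fy=1.65)
f=np.zeros((360+b.shape[0]-0,480,3),np.uint8); f[:360]=a; f[360:,:b.shape[1]]=b[:,:480]; cv2.imwrite('pics/fin.png',f[:600]); print(f.shape)
```

```text
at [0.5182 0.1183 0.1749] [179.7   0.2 175. ] F [ 0.3  1.  -0.8] w 0.0437 t 25.5833
shift cm [-8.21 -0.14  2.52] turn [0.34 0.24 0.04]
(624, 480, 3)
```

View pics/fin.png

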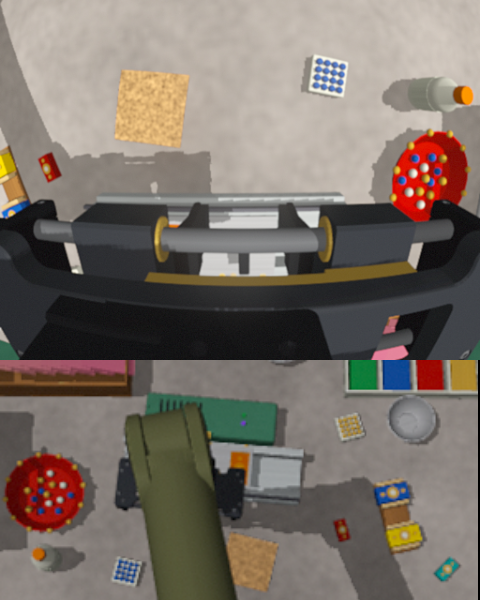

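Everything else is in place and the amber window is over the nest, but the arm hides the station. I'll move aside and measure.

>>> servo_tool(plan=[[0.5,[0,0,-3],[0,0,0]],[0.5,[0,0,-3],[0,0,0]],[0.5,[0,3,0],[0,0,0]],[0.5,[0,4,0],[0,0,0]],[0.5,[0,4,0],[0,0,0]],[0.5,[0,4,0],[0,0,0]],[0.5,[0,4,0],[0,0,0]],[0.5,[0,2,0],[0,0,0]],[0.5,[0,0,0],[0,0,0]],[0.5,[0,0,0],[0,0,0]]])

```text
time_s: 26.52
tool_pos: [0.5558, 0.3328, 0.243]
tool_rot: [179.6, 1.3, 174.3]
force: [1.1, -1.4, 0.5]
grip_width: 0.0437
```

Run:
```python
from h import *
go((.6,.11,.15),175)
t=env.read_camera('top'); hsv=cv2.cvtColor(t['image'],cv2.COLOR_BGR2HSV)
def f(n,lo,hi,z,roi):
    m=cv2.inRange(hsv,lo,hi);k=np.zeros_like(m);x0,y0,x1,y1=roi;k[y0:y1,x0:x1]=255
    for q in cv2.findContours(m&k,cv2.RETR_EXTERNAL,cv2.CHAIN_APPROX_NONE)[0]:
        if cv2.contourArea(q)>15:
            r=cv2.minAreaRect(np.array([cast(t,p,z)[:2]*1000 for p in q.reshape(-1,2)],np.float32)); print(n,np.round(r[0],1),np.round(r[1],1),round(r[2],1))
f('amber',(5,120,60),(22,255,255),.052,(240,155,285,195))
f('grip',(0,0,0),(180,255,40),.08,(210,155,245,185))
f('yel',(20,120,80),(35,255,255),.03,(330,200,400,250))
f('blue',(105,150,60),(125,255,255),.03,(330,170,400,210))
cv2.imwrite('pics/t10.png',cv2.resize(t['image'][110:270,150:400],None,fx=3,fy=3,interpolation=cv2.INTER_CUBIC))
```

```text
at [0.5558 0.3328 0.243 ] [179.6   1.3 174.3] F [ 1.1 -1.4  0.5] w 0.0437 t 26.5167
shift cm [ -6.43 -21.79   9.3 ] turn [ 0.37  1.27 -0.74]
amber [601.1  29. ] [34.4 58.5] 85.3
grip [605.5 112.3] [10.2 39.2] 85.6
yel [ 483.5 -265.9] [32.6 61.8] 12.7
blue [ 560.6 -247.6] [30.1 59.4] 12.1
```

View pics/t10.png

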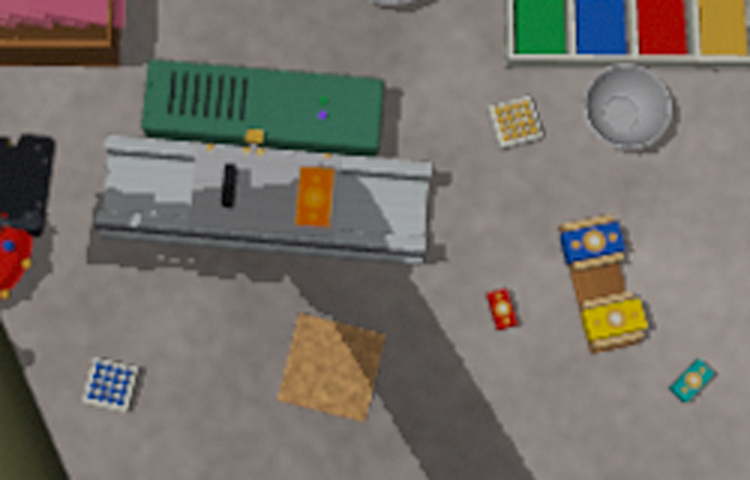

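The amber window moved 80 mm (109.1 to 29.0) and now lies over the carrier at (314,197). Yellow and blue are unmoved.

```bash
python3 -c "
from cell import env
print(env.sign_off())"
```

```text
the job is handed in; nothing more can be done
None
```

I loaded the red carrier into the curing station's nest and slid the shutter to its middle stop. The job was handed in at about 26.5 s; no verdict was reported.

I gripped the carrier by its two ends, lifted it from the rack, and set it flat on the mat. I let go there, took it again by its long sides, and lowered it gently until it met the nest's floor. I then released it and slid the shutter by its grip.

Last checks:
- **Carrier:** its medallion was at (601.3, 27.8) mm, against a nest centre of (601.1, 27.7), and it looked square between the walls. At floor contact the gripper was about 0.6 mm higher than computed; I took that as seated. I did not measure its height again.
- **Shutter:** it travelled 80.1 mm by the gripper's reading and about 80 mm by the window's shift in the top view. The carrier shows through the amber window. The click itself could not be sensed.
- **Other things:** the blue and yellow carriers are within 0.5 mm of where they started. The rest of the bench, checked by eye only, looks undisturbed, except that the arm partly hid the basket and the glue bottle in the last view.

No check failed. The only disagreement was between camera estimates: the scene camera sat about 5 mm off the others in y, so I relied on the close wrist views.

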